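# Push the laboratory jack home into its corner stop

### The arm

A 6-joint arm with a two-finger parallel gripper is mounted at the origin on the work surface. World frame = base frame: x ahead of the robot, y to its left, z up, the work surface at z = 0. Lengths are in m, angles in rad, forces in N, time in s.
With the tool pointing down it reaches from about 0.275 to 0.875 m from the base axis. Payload 12.5 kg.
Tool frame: the origin (TCP) lies at the very end of the fingers, on their centre line; the grasp point (between the pads) lies 19 mm behind it; x points along the fingers, y is the direction in which the jaws open and shut, and the axes are right-handed (so a half turn about x gives the same grasp; the last joint's range is limited). The gripper opens to 85 mm and grips with 20 to 120 N. Pads are 22 mm wide; open, the fingers measure 114 mm over their backs; the gripper's body (76 mm by 85 mm) begins 54 mm behind the grasp point. The pads swing forward as they close: fully open they stand 13 mm farther back than shut.
Start: joints at [1.125, 0.351, 1.652, -0, 1.139, -0.085], TCP at [0.194, 0.515, 0.231] pointing down, gripper open.
Joint ranges: [-2.75, 2.75], [-0.79, 2.1], [0.01, 2.65], [-1.57, 4.71], [0.07, 3.14], [-2.87, 2.87]. Speed limits (rad/s): [2.22, 2.22, 2.79, 3.14, 3.14, 3.14].

### API

Orientations are given as a 3x3 rotation matrix whose columns are the frame's x, y, z axes.
In Python, from bench import manip gives the robot as it stands. Calls block until the motion is done:
- manip.move_ptp(position, orientation): joint-space move of the TCP to a pose.
- manip.move_l(position, attitude=None, max_speed=0.15): straight line of the TCP; attitude=None keeps the orientation; max_speed is the mean speed in m/s.
- manip.move_j(angles): joint-space move.
- manip.set_gripper(opening, effort=None): opening from 0.0 (shut) to 1.0 (fully open); effort is the grip in N (None keeps the last); returns when the fingers have stopped.
- manip.dwell(seconds).
- manip.inverse_kinematics(position, orientation): joint angles nearest the present ones, or None.
- manip.grab_frame(name): name is "scene" or "side" or "wrist"; returns (picture, depth): 400x640x3 uint8, red, green, blue; 400x640 float32, m along the optical axis (not along the pixel's ray), 0 where there is no reading.
- manip.get_calibration(name): a dict with "camera_matrix" (3x3 intrinsics, pixels), "R" (3x3) and "t" (3): a world point X has camera coordinates R X + t. Camera axes: x right, y down, z forward; pixel columns grow to the right and rows downward; lengths in m; the calibration is good to about 2 mm. The wrist camera is an equidistant fisheye: a pixel r from the principal point sees the ray r / f radians off the axis. A picture is of the moment at which its call begins: read the wrist's pose just before it. get_calibration takes no time and is no camera call; for the wrist camera it gives the pose at the moment of the call.
A pose or a line that the arm cannot do raises manip.Unreachable and nothing moves.
- manip.sign_off(): hands the job in, once; it reports no verdict.
Trained networks look in the newest picture that a camera, given by its name, has taken for a name from the list of things; names that differ only in an ending like _2 or _b are one class to them, and where a whole thing is asked for, a point or a joint stands for the part that bears it (a point fixed in the world has none). Each returns a list of dicts, best first, with "confidence" (0 to 1); they miss things now and then, are a little off and sometimes report something else, mostly with a low value. They report only what shows in the picture. A call takes as long as a camera call. They do not tell look-alikes from the thing itself.
- manip.look_for(camera, name): "at" ([x, y, z] in m, in world coordinates, good to about 4 mm: the middle of the surface that is visible of it).
Readings, each from a call of its own:
- manip.current_time(): time.
- manip.current_qpos(): joint angles.
- manip.current_joint_vel(): joint speeds.
- manip.current_joint_torque(): joint torques, N m.
- manip.current_ee_pos(): TCP position.
- manip.current_tcp_rot(): TCP orientation.
- manip.current_force(): force on the tool from outside, world axes, zero at the start.
- manip.current_ft_torque(): the same for the moment, N m.
- manip.current_grip_width(): opening from 0.0 (shut) to 1.0 (fully open).
Only numpy, scipy, OpenCV 4.12 (cv2) and the standard library are available. Lean on these libraries where they do the work, as an engineer would, in place of code of your own. Each camera call takes 0.05 s, during which the arm holds its last target.

### The job

Push the lowered laboratory jack along the tiles into the L-shaped corner stop until it is fully home: one side flush against the long bar, the neighbouring side flush against the short bar. Only push it, sliding it flat on the tiles without lifting or tipping it, and do not touch its black knob, which would change the set height. Keep the cork ring where it lies in the middle of the top plate, and leave the other glassware and tools where they are.

Things in the scene. Friction and masses are not known exactly. Their poses are not given: they have to be found in the camera images.
- jack: The lowered laboratory jack, loose, 0.65 to 0.95 kg: grey base and top plates, each 110 x 110 mm, edges one above the other, steel scissors between, 50 mm tall. Push it on the edges of its plates: a vertical finger bears on both. Origin: centre of the underside; z up. Its -x side, the front, roughly faces the robot and has a knob in the middle; the other three sides are plain.
- knob (a point): The jack's black adjusting knob, not to be touched: 26 mm in diameter, its axis along the jack's x, 27 mm above the tiles, at the middle of the front. This point is the centre of its outer face, 31 mm out from the plates' front edge. The plates can be pushed on either side of it.
- cork_ring: Cork ring (flask rest), loose, 76 mm outside and 44 mm inside diameter, 18 mm high, lying in the middle of the jack's top plate. Origin: centre of its underside.
- corner_stop: Fixed L-shaped stop: two aluminium bars, 20 mm high, 12 mm thick. Origin: on the tiles where the jack's centre lies when fully home, its axes then parallel to these. Long bar on the far (+x) side: inner face at x = +55 mm, from y = -203 to +67 mm. Short bar on the +y side: inner face at y = +55 mm, from x = -30 to +55 mm. z up.
- amber_a: Bystander, loose: amber glass bottle with black cap, 56 mm across, 110 mm tall. Origin: centre of its underside. To be left alone.
- amber_b: Bystander, loose: amber glass bottle with black cap, 64 mm across, 125 mm tall. Origin: centre of its underside. To be left alone.
- small_jar: Bystander, loose: small clear jar with white lid, 40 mm across, 45 mm tall. Origin: centre of its underside. To be left alone.
- dish: Bystander, loose: shallow white porcelain bowl, 90 mm across, 40 mm tall. Origin: centre of its underside. To be left alone.
- big_bottle: Bystander, loose: large white plastic jar with red lid, 90 mm across, 150 mm tall. Origin: centre of its underside. To be left alone.
- beaker: Bystander, loose: clear glass beaker, 70 mm across, 90 mm tall. Origin: centre of its underside. To be left alone.
- spatula: Bystander, loose: steel spatula lying flat, 180 mm long. Origin: centre of its underside. To be left alone.
Mind the look-alikes: they are no part of the job. Of the things like the jack, leave any that is yellow; of the rest the larger one is meant.

How it is judged:
By the outcome, as a careful person would: the job done as asked, in the order asked, and still so for the second after the job is handed in, with the robot touching nothing.
It also fails if it takes over 64 s, if anything falls off the work surface, if the arm or the gripper's body presses on something with over 40 N, if the wrist force passes 120 N, or if a joint passes its speed limit or range.

## Working session

There is one attempt and no reset: what is moved stays moved. The work goes in short steps, each a Python script; the robot and the scene stay as the last script left them, time stands still between calls to the robot, and variables do not carry over. Pictures are saved under pics/ and viewed, and the job is handed in when it is done.

```bash
ls; mkdir -p pics; cat > h.py <<'E'
import numpy as np, cv2
from bench import manip
def save(n,img): cv2.imwrite('pics/'+n+'.png',cv2.cvtColor(img,cv2.COLOR_RGB2BGR))
def world(cam,d):
    c=manip.get_calibration(cam);K=np.array(c['camera_matrix']);R=np.array(c['R']);t=np.array(c['t'])
    v,u=np.mgrid[0:d.shape[0],0:d.shape[1]]
    P=np.stack([(u-K[0,2])/K[0,0]*d,(v-K[1,2])/K[1,1]*d,d],-1)
    return (P-t)@R
def proj(cam,X):
    c=manip.get_calibration(cam);K=np.array(c['camera_matrix']);p=np.array(c['R'])@np.array(X)+np.array(c['t']);p=K@p
    return p[:2]/p[2]
E
python3 - <<'E'
from h import *
for c in ('scene','side','wrist'):
    p,d=manip.grab_frame(c); save(c+'0',p); np.savez('f_'+c,p=p,d=d)
    for n in ('jack','knob','cork_ring','corner_stop'):
        if c!='wrist': print(c,n,[(np.round(o['at'],3).tolist(),round(o['confidence'],2),proj(c,o['at']).round().tolist()) for o in manip.look_for(c,n)])
print(manip.current_time())
E
```

```text
pics
scene jack [([0.345, -0.033, 0.042], 0.97, [377.0, 173.0]), ([0.542, -0.111, 0.051], 0.95, [307.0, 183.0]), ([0.342, -0.219, 0.049], 0.91, [341.0, 139.0]), ([0.353, -0.429, 0.004], 0.55, [303.0, 120.0])]
scene knob [([0.547, -0.11, 0.049], 0.91, [306.0, 184.0]), ([0.341, -0.218, 0.049], 0.57, [341.0, 139.0]), ([0.345, -0.034, 0.037], 0.56, [377.0, 174.0])]
scene cork_ring [([0.54, -0.134, 0.065], 0.96, [303.0, 174.0])]
scene corner_stop [([0.713, -0.026, 0.021], 0.76, [272.0, 234.0])]
side jack [([0.523, -0.176, 0.048], 0.68, [333.0, 241.0]), ([0.331, -0.253, 0.05], 0.65, [269.0, 269.0]), ([0.337, -0.058, 0.038], 0.63, [271.0, 218.0])]
side knob [([0.33, -0.25, 0.052], 0.93, [268.0, 268.0]), ([0.529, -0.171, 0.05], 0.92, [334.0, 239.0]), ([0.336, -0.058, 0.038], 0.84, [270.0, 218.0])]
side cork_ring [([0.541, -0.144, 0.065], 0.57, [337.0, 229.0])]
side corner_stop [([0.706, -0.078, 0.022], 0.93, [384.0, 216.0])]
0.55
```

View pics/scene0.png

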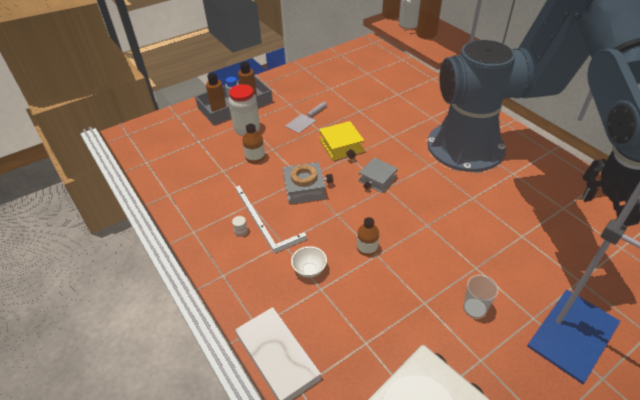

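View pics/side0.png

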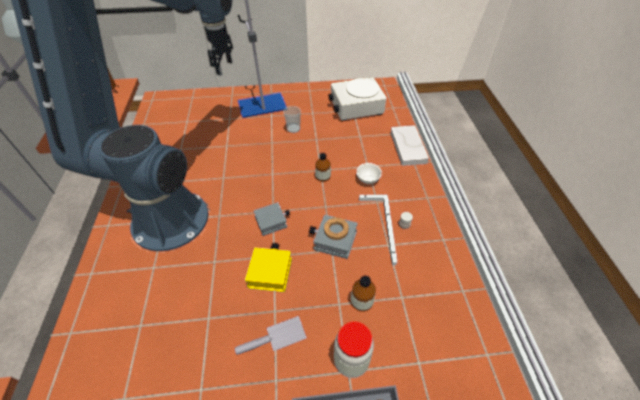

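```bash
python3 - <<'E'
from h import *
for c in ('scene','side'):
    p=np.load('f_'+c+'.npz')['p']
    x0,y0,x1,y1=(200,100,440,290) if c=='scene' else (220,150,460,330)
    save(c+'crop',cv2.resize(p[y0:y1,x0:x1],None,fx=3.2,fy=3.1,interpolation=cv2.INTER_CUBIC))
E
```

```text
(no output)
```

View pics/scenecrop.png

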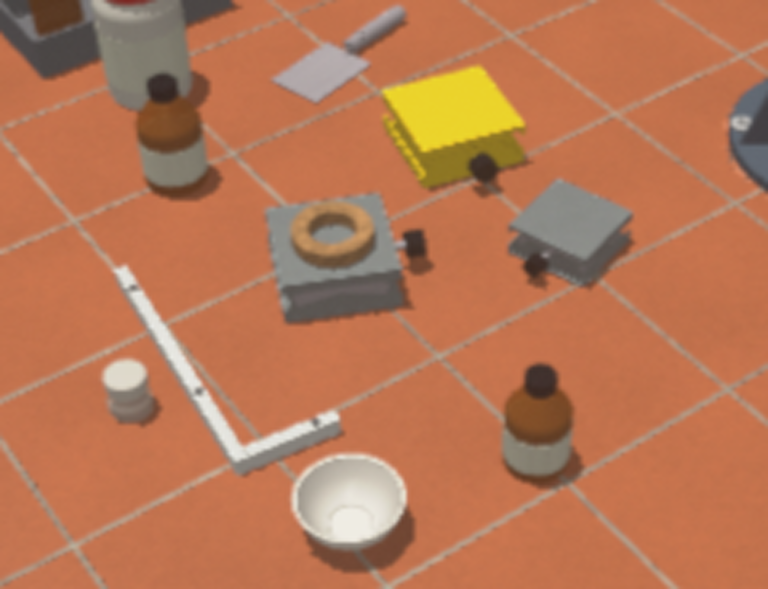

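View pics/sidecrop.png

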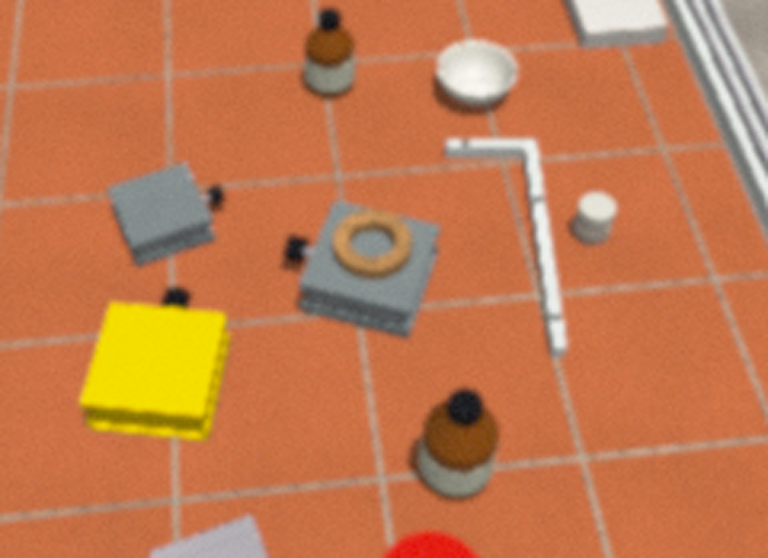

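Candidates (scene pixels) are the grey jack with the cork ring at (305,182), a smaller grey jack at (378,173) and a yellow jack at (341,139). The description fits the larger grey one, which also carries the ring. Next I measure its pose and the stop's pose from both views.

```bash
cat >> h.py <<'E'
def clouds(cams=('scene','side'),fresh=True):
    o={}
    for c in cams:
        p,d=manip.grab_frame(c); o[c]=(p,d,world(c,d))
    return o
def fitsq(P,s=0.11):
    # fit square of side s to xy points by minimising outside/extent: convex-hull min-area rect
    r=cv2.minAreaRect((P[:,:2]*1000).astype(np.float32)); return r
E
python3 - <<'E'
from h import *
for c in ('scene','side'):
    f=np.load('f_'+c+'.npz');p=f['p'].astype(int);d=f['d'];W=world(c,d)
    x,y,z=W[...,0],W[...,1],W[...,2]
    ok=(d>0)
    b=ok&(x>.3)&(x<.8)&(abs(y)<.3)
    tile=b&(p[...,0]>p[...,2]+80)&(p[...,1]<130)
    print(c,'tile z',np.median(z[tile&(abs(z)<.02)]).round(4))
    for n,(cx,cy) in dict(jack=(.54,-.135),small=(.345,-.035),yellow=(.34,-.22)).items():
        near=ok&(abs(x-cx)<.09)&(abs(y-cy)<.09)
        zz=z[near&(z>.02)&(z<.058)]; h=np.histogram(zz,bins=np.arange(.02,.06,.004));print(n,h[0])
    near=ok&(abs(x-.54)<.1)&(abs(y+.135)<.1)
    col=(abs(p[...,0]-p[...,2])<40)
    m=near&col&(z>.043)&(z<.056)
    print('jack',fitsq(W[m]),m.sum(),np.median(z[m]))
    r=near&(z>.06)&(z<.09); print('ring',W[r].mean(0),fitsq(W[r]))
    s=ok&(x>.55)&(x<.80)&(y>-.25)&(y<.1)&(p.min(-1)>150)&(z>.012)&(z<.028)
    print('stop',s.sum(),np.median(z[s]),fitsq(W[s]))
    v,u=np.nonzero(s); print(u.min(),u.max(),v.min(),v.max())
    np.save('stop_'+c,W[s]);np.save('jack_'+c,W[m])
E
```

```text
scene tile z -0.0001
jack [ 40  32  20  19  44  50 177 377  89]
small [ 22  21  28 118 355  98   0   0   0]
yellow [ 18  34  25  16  35  28 189 497  76]
jack ((536.6595458984375, -139.31301879882812), (116.91324615478516, 109.71576690673828), 65.59968566894531) 602 0.049267360253133205
ring [ 0.53964215 -0.13289485  0.0666266 ] ((537.9801025390625, -134.40838623046875), (76.6826171875, 73.5881576538086), 46.16328430175781)
stop 594 0.019545137608477627 ((701.499267578125, -71.14241027832031), (91.22077178955078, 351.9899597167969), 9.130777359008789)
236 317 186 266
side tile z 0.0004
jack [ 15   9   9  16  36  32  81 514 136]
small [  9  13  25  66 394 107   0   0   0]
yellow [  2   2   7  16  31  27 184 966 152]
jack ((535.0126342773438, -144.79934692382812), (111.1722183227539, 109.700927734375), 65.90502166748047) 694 0.05017178634049649
ring [ 0.5369988  -0.14106995  0.06735597] ((537.4886474609375, -138.9327392578125), (74.4802017211914, 74.46861267089844), 65.83011627197266)
stop 356 0.02016580513690734 ((711.3517456054688, -105.33447265625), (88.30728912353516, 278.777099609375), 11.766739845275879)
359 396 195 261
```

```bash
cat >> h.py <<'E'
def wrist():
    c=manip.get_calibration('wrist');p,d=manip.grab_frame('wrist')
    K=np.array(c['camera_matrix']);R=np.array(c['R']);t=np.array(c['t'])
    v,u=np.mgrid[0:d.shape[0],0:d.shape[1]]
    a=(u-K[0,2])/K[0,0];b=(v-K[1,2])/K[1,1];th=np.hypot(a,b)+1e-9
    k=np.tan(np.minimum(th,1.5))/th
    P=np.stack([a*k*d,b*k*d,d],-1);P[th>1.45]=0;d=np.where(th>1.3,0,d)
    return p,d,(P-t)@R
def down(yaw): # tool x down, tool y (jaw) along yaw+90 => tool z = x cross y
    X=np.array([0,0,-1.]);Y=np.array([-np.sin(yaw),np.cos(yaw),0]);return np.stack([X,Y,np.cross(X,Y)],1)
E
python3 - <<'E'
from h import *
print(manip.current_tcp_rot().round(2) if hasattr(manip.current_tcp_rot(),'round') else manip.current_tcp_rot())
for yaw in (0.1,-.2,-0.2+np.pi,.2+np.pi):
    q=manip.inverse_kinematics([.58,-.1,.36],down(yaw)); print(yaw,q)
manip.move_ptp([.56,-.09,.36],down(-.1) )
c=manip.get_calibration('wrist');print(c)
p,d,W=wrist();save('w1',p);np.savez('f_w1',p=p,d=d,W=W);print(manip.current_time(),d[200,320])
E
```

```text
[[-0.    0.35  0.94]
 [-0.    0.94 -0.35]
 [-1.   -0.   -0.  ]]
0.1 [-2.49824354e-01  3.28924618e-01  1.36689718e+00 -4.44089210e-16
  1.44577086e+00 -1.92062068e+00]
-0.2 [-2.49824354e-01  3.28924618e-01  1.36689718e+00 -4.44089210e-16
  1.44577086e+00 -1.62062068e+00]
2.941592653589793 [-0.24982435  0.32892462  1.36689718  0.          1.44577086  1.52097197]
3.3415926535897933 [-2.49824354e-01  3.28924618e-01  1.36689718e+00 -4.44089210e-16
  1.44577086e+00  1.12097197e+00]
{'camera_matrix': array([[309.70691629,   0.        , 319.89755305],
       [  0.        , 309.70691629, 202.82236806],
       [  0.        ,   0.        ,   1.        ]]), 'R': array([[ 9.95457848e-02,  9.95032739e-01,  6.95827753e-04],
       [ 9.41688759e-01, -9.44349554e-02,  3.22961793e-01],
       [ 3.21423269e-01, -3.14942320e-02, -9.46411747e-01]]), 't': array([ 0.03322595, -0.62067743,  0.32003478])}
3.1417 0.5280897
```

View pics/w1.png

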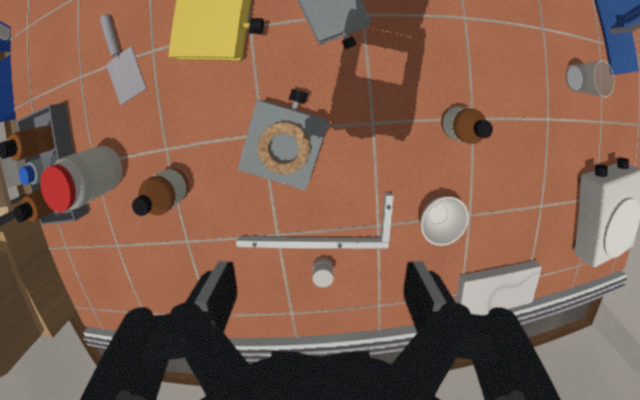

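```bash
cat >> h.py <<'E'
from scipy.optimize import minimize
def fit_jack(p,d,W,c0):
    p=p.astype(int);x,y,z=np.moveaxis(W,-1,0)
    m=(d>0)&(np.hypot(x-c0[0],y-c0[1])<.095)&(abs(p[...,0]-p[...,2])<40)&(p.sum(-1)>150)&(z>.044)&(z<.056)
    m=cv2.morphologyEx(m.astype(np.uint8),cv2.MORPH_OPEN,np.ones((3,3)))>0
    return fitsq(W[m]),m.sum(),np.median(z[m])
def fit_stop(p,d,W,g=(.71,-.03,.15)):
    p=p.astype(int);x,y,z=np.moveaxis(W,-1,0)
    s=(d>0)&(x>.55)&(x<.85)&(y>-.28)&(y<.12)&(p.min(-1)>120)&(p.max(-1)-p.min(-1)<50)&(z>.014)&(z<.026)
    n,l,st,ce=cv2.connectedComponentsWithStats(s.astype(np.uint8));k=1+np.argmax(st[1:,4]);s=l==k
    P=W[s][:,:2]
    def box(q,a,b,c,d_):return np.hypot(np.maximum(np.maximum(a-q[:,0],q[:,0]-b),0),np.maximum(np.maximum(c-q[:,1],q[:,1]-d_),0))
    # sample model points too, for a symmetric fit
    M=np.array([(X,Y) for X in np.arange(.055,.0671,.003) for Y in np.arange(-.203,.0671,.003)]+[(X,Y) for X in np.arange(-.03,.055,.003) for Y in np.arange(.055,.0671,.003)])
    from scipy.spatial import cKDTree
    T=cKDTree(P)
    def f(v):
        a=v[2];C=np.array([[np.cos(a),-np.sin(a)],[np.sin(a),np.cos(a)]])
        q=(P-v[:2])@C
        e=np.minimum(box(q,.055,.067,-.203,.067),box(q,-.03,.055,.055,.067))
        e2=T.query(M@C.T+v[:2])[0]
        return np.minimum(e,.01).mean()+np.minimum(e2,.01).mean()
    best=None
    for a in (0,.1,.2,.3):
        for dx in (-.06,-.03,0):
          r=minimize(f,[g[0]+dx,g[1]-.03,a],method='Nelder-Mead',options=dict(xatol=1e-5,fatol=1e-8,maxiter=600))
          if best is None or r.fun<best.fun:best=r
    return best.x,best.fun,s.sum(),np.median(z[s])
E
python3 - <<'E'
from h import *
f=np.load('f_w1.npz');a=(f['p'],f['d'],f['W'])
print('jack',fit_jack(*a,(.537,-.14)));print('stop',fit_stop(*a))
p,d,W=a;x,y,z=np.moveaxis(W,-1,0)
r=(d>0)&(np.hypot(x-.537,y+.14)<.06)&(z>.06)&(z<.075);print('ring',fitsq(W[r]))
t=(d>0)&(p[...,0].astype(int)>p[...,2]+80)&(abs(x-.6)<.2)&(abs(y+.1)<.2)&(abs(z)<.02);print('tile',np.median(z[t]))
for c in ('scene','side'):
    g=np.load('f_'+c+'.npz');w=world(c,g['d']);print(c,fit_stop(g['p'],g['d'],w),fit_jack(g['p'],g['d'],w,(.537,-.14)))
for c in ('wrist',):
  for n in ('knob','amber_a','small_jar','dish','big_bottle','spatula'):
    print(n,[(np.round(o['at'],3).tolist(),round(o['confidence'],2)) for o in manip.look_for(c,n)][:3])
E
```

```text
jack (((537.3319091796875, -144.67208862304688), (110.82545471191406, 110.87494659423828), 66.21622467041016), np.int64(3789), np.float64(0.050780897864398634))
stop (array([ 0.66376465, -0.04578902, -0.10962736]), np.float64(0.0008920892540895659), np.int64(1383), np.float64(0.020613674092999697))
ring ((539.5482177734375, -139.93310546875), (75.04613494873047, 74.77518463134766), 65.94669342041016)
tile 0.0007796550572801767
scene (array([ 0.66325056, -0.04007543, -0.10784461]), np.float64(0.0015812568752857138), np.int64(467), np.float64(0.019452051806795115)) (((536.5098876953125, -139.60067749023438), (116.97432708740234, 109.29031372070312), 66.23334503173828), np.int64(557), np.float64(0.04936190971491534))
side (array([ 0.66167155, -0.04510423, -0.10864419]), np.float64(0.0017640404993075846), np.int64(350), np.float64(0.020259126565015134)) (((535.0126342773438, -144.79934692382812), (111.1722183227539, 109.700927734375), 65.90502166748047), np.int64(673), np.float64(0.05018606831132948))
knob [([0.529, -0.142, 0.049], 0.97), ([0.354, -0.043, 0.032], 0.9), ([0.344, -0.232, 0.046], 0.83)]
amber_a [([0.573, -0.339, 0.086], 0.87), ([0.523, 0.132, 0.07], 0.85)]
small_jar [([0.527, -0.481, 0.114], 0.68), ([0.761, -0.105, 0.047], 0.58)]
dish [([0.696, 0.118, 0.019], 0.62)]
big_bottle [([0.528, -0.48, 0.114], 0.96)]
spatula [([0.358, -0.434, 0.004], 0.9)]
```

The w1 view shows the jack at (284,147) with its knob at (298,97), toward the robot. The corner of the L is at (388,240), the dish at (445,220) and amber_b at (160,190). In the stop frame the jack is about (-115, -112) mm off and yawed -17.6°.

Plan:
1. Push its -y side with two spread fingers, turning it square.
2. Push the front with the fingers straddling the knob.
3. Seat it against the short bar.

First step is the approach, plus a touch test for finger height.

```bash
cat >> h.py <<'E'
S=np.array([.6637,-.0450]);SA=-.109
def rot(a): return np.array([[np.cos(a),-np.sin(a)],[np.sin(a),np.cos(a)]])
def s2w(q): return S+rot(SA)@np.array(q)
def w2s(p): return rot(SA).T@(np.array(p)-S)
E
python3 - <<'E'
from h import *
ja=np.deg2rad(-23.9); jc=np.array([.537,-.1435])
R=rot(ja)
g=jc+R@np.array([0,-.055-.011-.022])
print(g)
manip.set_gripper(.6)
o=down(ja-np.pi/2)
manip.move_ptp([*g,.12],o)
manip.move_l([*g,.02],max_speed=.1)
f0=np.array(manip.current_force());print('f0',f0.round(2))
zt=None
for z in np.arange(.012,-.0075,-.002):
    manip.move_l([*g,z],max_speed=.05); f=np.array(manip.current_force())-f0; print(round(z,4),np.round(manip.current_ee_pos()[2],4),f.round(2))
    if abs(f[2])>2: break
for c in('side','scene'):
    p,d=manip.grab_frame(c);save('tip_'+c,cv2.resize(p[150:300,240:440],None,fx=4,fy=4))
print(manip.current_time())
E
```

```text
[ 0.50134754 -0.22395435]
f0 [-0.65 -0.33  0.13]
0.012 0.0118 [-0.08 -0.02 -0.28]
0.01 0.0099 [0.28 1.12 1.07]
0.008 0.0079 [ 0.79  0.38 -0.23]
0.006 0.0059 [0.54 0.26 0.43]
0.004 0.0039 [ 2.36  1.49 -0.38]
0.002 0.0019 [ 1.34 -0.14  0.05]
0.0 -0.0001 [ 1.4  -0.12 -0.41]
-0.002 -0.0021 [ 0.16 -0.02  0.3 ]
-0.004 -0.0032 [-2.64  2.64 11.29]
8.875
```

View pics/tip_side.png

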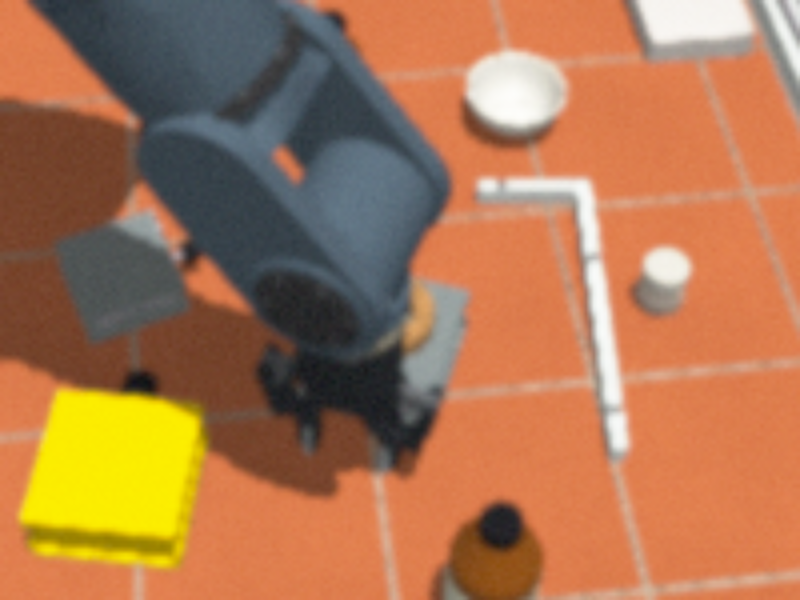

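```bash
python3 - <<'E'
from h import *
ja=np.deg2rad(-23.9); jc=np.array([.537,-.1435])
Z=.001
q=w2s(jc);th0=ja-SA;print('start',q,np.rad2deg(th0))
off=.066
def gp(q,th,extra=0):
    w=s2w(q+rot(th)@np.array([0,-off-extra])); return [*w,Z],down(th+SA-np.pi/2)
p,o=gp(q,th0,.022); manip.move_l(p,max_speed=.05); f0=np.array(manip.current_force())
p,o=gp(q,th0,.008); manip.move_l(p,max_speed=.05); print('pre',(np.array(manip.current_force())-f0).round(1))
# arc
N=400; L=(-.014-q[1])/np.cos(th0/2)
qq=q.copy();path=[]
for i in range(N):
    # turn within first 85 % of the way
    th=th0*max(0,1-(i/N)/.85); qq=qq+rot(th)@np.array([0,L/N]); path.append((qq.copy(),th))
for i in (0,*range(45,N,59),N-1):
    p,o=gp(*path[i]); manip.move_l(p,o,max_speed=.06); print(i,path[i][0].round(3),round(np.rad2deg(path[i][1]),1),(np.array(manip.current_force())-f0).round(1),round(manip.current_time(),2))
p,d,W=wrist();save('w2',p);np.savez('f_w2',p=p,d=d,W=W)
p,d=manip.grab_frame('side');save('s2',p);np.savez('f_s2',p=p,d=d)
E
```

```text
start [-0.11523283 -0.11169841] -17.654760033074027
pre [-0.6 -0.2  0.4]
0 [-0.115 -0.111] -17.7 [-0.4 -0.6 -0.6] 9.84
45 [-0.112 -0.101] -15.3 [-0.7 -0.8 -0.7] 10.18
104 [-0.109 -0.087] -12.3 [-0.8 -0.1 -1. ] 10.58
163 [-0.106 -0.072] -9.2 [-0.7  0.5  0. ] 10.98
222 [-0.104 -0.058] -6.1 [-1.5 -0.4 -1.2] 11.38
281 [-0.103 -0.043] -3.1 [ 0.4 -0.1  0.4] 11.78
340 [-0.102 -0.029] -0.0 [ 0.3  0.5 -0.5] 12.18
399 [-0.102 -0.014] -0.0 [-0.5 -0.9 -0.5] 12.57
399 [-0.102 -0.014] -0.0 [-0.3 -0.4 -1. ] 12.82
```

View pics/w2.png

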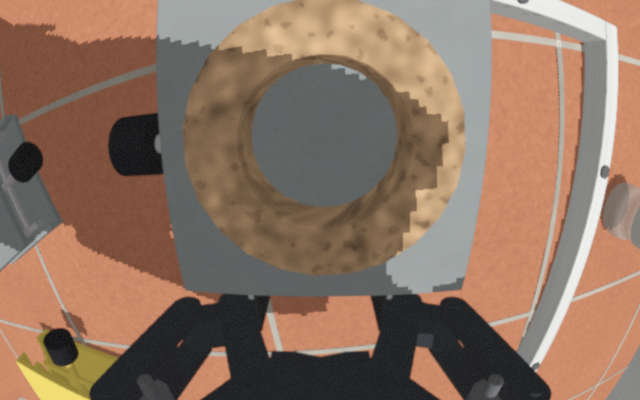

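w2 shows the jack square on the fingers (contacts at (240,297) and (395,297)), the ring still central and the knob clear at (137,145). I measure the pose, then go round to the front.

```bash
python3 - <<'E'
from h import *
f=np.load('f_w2.npz');W=f['W'];p=f['p'].astype(int);d=f['d'];x,y,z=np.moveaxis(W,-1,0)
e=s2w((-.102,-.014));print('expect',e)
r=fit_jack(f['p'],d,W,e);print(r, w2s(np.array(r[0][0])/1000))
m=(d>0)&(z>.061)&(z<.075)&(np.hypot(x-e[0],y-e[1])<.06);rr=fitsq(W[m]);print('ring',rr,w2s(np.array(rr[0])/1000))
f=np.load('f_s2.npz');W=world('side',f['d']);r=fit_jack(f['p'],f['d'],W,e);print('side',r, w2s(np.array(r[0][0])/1000))
# retreat, lift, over view and go to front
Z=.001
th=0
w=s2w((-.102,-.014-.066-.03));manip.move_l([*w,Z],max_speed=.1)
manip.move_l([*w,.25],max_speed=.25)
w=s2w((-.102-.066-.05,-.014))
manip.move_ptp([*w,.25],down(SA))
p,d,W=wrist();save('w3',p);np.savez('f_w3',p=p,d=d,W=W)
e=s2w((-.102,-.014))
r=fit_jack(p,d,W,e);print('w3',r,w2s(np.array(r[0][0])/1000),fit_stop(p,d,W))
p,d=manip.grab_frame('side');W=world('side',d);save('s3',p);r=fit_jack(p,d,W,e);print('side',r, w2s(np.array(r[0][0])/1000))
print(manip.current_time())
E
```

```text
expect [ 0.56078235 -0.04782092]
(((563.1593627929688, -47.89792251586914), (110.65277099609375, 110.85456848144531), 83.64276123046875), np.int64(48851), np.float64(0.050818596368511514)) [-0.09962872 -0.01381797]
ring ((562.2440795898438, -55.5102424621582), (100.75982666015625, 75.72944641113281), 83.41417694091797) [-0.09971047 -0.02148468]
side (((557.3876953125, -55.82093811035156), (84.69491577148438, 105.77397918701172), 79.23192596435547), np.int64(101), np.float64(0.05076539053112344)) [-0.10450423 -0.02232183]
w3 (((563.066162109375, -44.975650787353516), (110.017822265625, 111.4341812133789), 83.70437622070312), np.int64(4333), np.float64(0.05073293879566619)) [-0.10003926 -0.01092318] (array([ 0.66377953, -0.04550583, -0.10034352]), np.float64(0.00334082123468504), np.int64(980), np.float64(0.02057379185477096))
side (((561.3923950195312, -44.66152572631836), (114.52485656738281, 107.3456802368164), 84.07404327392578), np.int64(555), np.float64(0.05037417192946809)) [-0.10173727 -0.01079299]
15.9
```

View pics/w3.png

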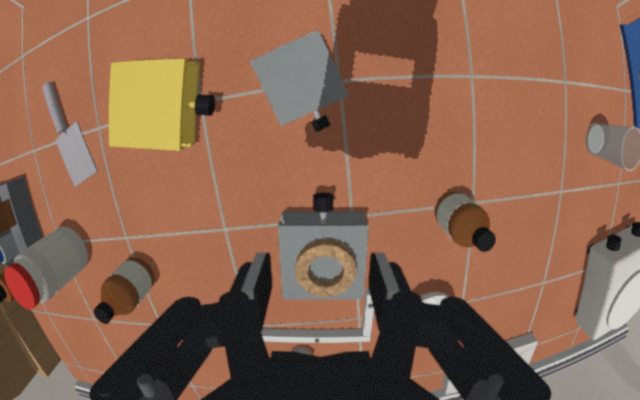

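```bash
python3 - <<'E'
from h import *
Z=.001; x0,y0=-.100,-.0115
o=down(SA)
P=lambda dx:[*s2w((dx-.066,y0)),Z]
w=P(x0-.03)
manip.move_ptp([w[0],w[1],.10],o)
manip.move_l(w,o,max_speed=.12)
f0=np.array(manip.current_force())
ax=rot(SA)[:,0]
def fx(): return -(np.array(manip.current_force())-f0)[:2]@ax
manip.move_l(P(x0-.008),max_speed=.05);print('pre',fx())
for dx in (-.085,-.06,-.035,-.015,-.008,-.004):
    manip.move_l(P(dx),max_speed=.06);print(dx,round(fx(),1))
for dx in np.arange(-.003,.009,.001):
    manip.move_l(P(dx),max_speed=.03);F=fx();print(round(dx,4),round(F,1))
    if F>14: break
print(np.array(w2s(manip.current_ee_pos()[:2])),manip.current_time())
p,d,W=wrist();save('w4',p);np.savez('f_w4',p=p,d=d,W=W)
E
```

```text
pre -0.9447492709883669
-0.085 1.2
-0.06 0.3
-0.035 -0.3
-0.015 -0.5
-0.008 -0.2
-0.004 0.3
-0.003 5.4
-0.002 7.3
-0.001 11.2
0.0 14.8
[-0.06910067 -0.01142426] 21.7917
```

View pics/w4.png

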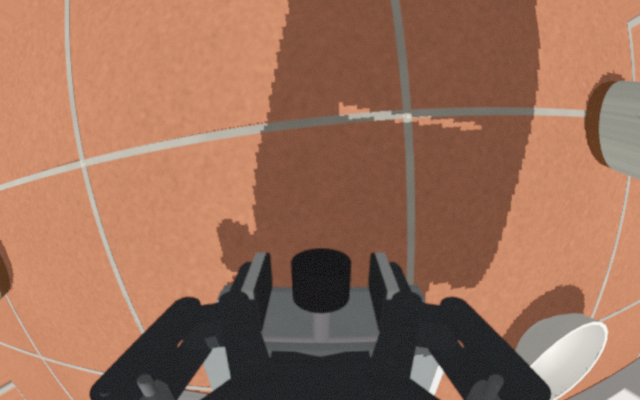

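w4 shows the fingers straddling the knob (321,280) with clearance on both sides, and the jack stopped against the long bar, since the force rose steadily to 15 N. Next is the side push.

```bash
python3 - <<'E'
from h import *
Z=.001
w=s2w((-.066-.04,-.0115));manip.move_l([*w,Z],max_speed=.1)
manip.move_l([*w,.15],max_speed=.2)
xo=-.006
P=lambda dy:[*s2w((xo,dy-.066)),Z]
o=down(SA-np.pi/2); y0=-.0115
w=P(y0-.035)
manip.move_ptp([w[0],w[1],.15],o)
p,d,W=wrist();save('w5',p);r=fit_jack(p,d,W,S);print(r,w2s(np.array(r[0][0])/1000))
manip.move_l(w,o,max_speed=.12)
f0=np.array(manip.current_force());ay=rot(SA)[:,1]
def fy(): return -(np.array(manip.current_force())-f0)[:2]@ay
for dy in (y0-.008,y0,-.006,-.004):
    manip.move_l(P(dy),max_speed=.05);print(dy,round(fy(),1))
for dy in np.arange(-.003,.009,.001):
    manip.move_l(P(dy),max_speed=.03);F=fy();print(round(dy,4),round(F,1))
    if F>16: break
print(w2s(manip.current_ee_pos()[:2]),manip.current_time())
p,d,W=wrist();save('w6',p);np.savez('f_w6',p=p,d=d,W=W);r=fit_jack(p,d,W,S);print(r,w2s(np.array(r[0][0])/1000))
E
```

```text
(((663.4359130859375, -55.759239196777344), (110.11470794677734, 110.74771118164062), 83.72395324707031), np.int64(13215), np.float64(0.050820561486567425)) [ 0.00090792 -0.01072412]
-0.0195 0.2
-0.0115 -0.0
-0.006 -0.5
-0.004 0.3
-0.003 3.7
-0.002 7.1
-0.001 12.5
0.0 17.8
[-0.00576078 -0.06835084] 28.5167
(((664.290771484375, -46.65623474121094), (111.92310333251953, 111.12760925292969), 83.82886505126953), np.int64(49846), np.float64(0.05102967345722534)) [ 0.00076744 -0.00158214]
```

View pics/w6.png

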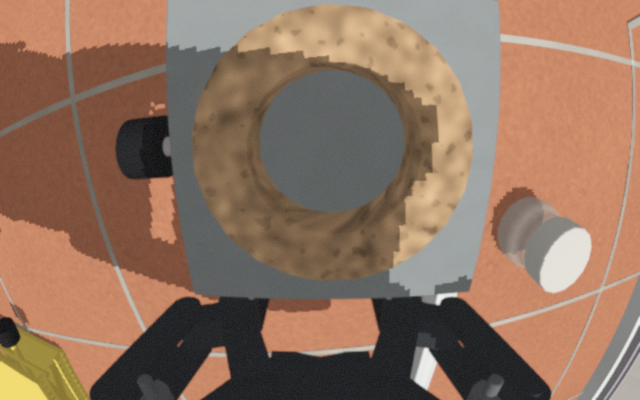

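w6 shows the jack over the short bar side, the ring still central and the knob untouched. One more light press on the front, then an inspection from above.

```bash
python3 - <<'E'
from h import *
Z=.001
w=s2w((-.006,-.066-.04));manip.move_l([*w,Z],max_speed=.1)
manip.move_l([*w,.15],max_speed=.2)
P=lambda dx:[*s2w((dx-.066,-.002)),Z]
o=down(SA); w=P(-.04)
manip.move_ptp([w[0],w[1],.15],o)
manip.move_l(w,o,max_speed=.12)
f0=np.array(manip.current_force());ax=rot(SA)[:,0]
def fx(): return -(np.array(manip.current_force())-f0)[:2]@ax
for dx in (-.010,*np.arange(-.005,.006,.001)):
    manip.move_l(P(dx),max_speed=.04);F=fx();print(round(dx,4),round(F,1))
    if F>12: break
print(w2s(manip.current_ee_pos()[:2]))
w=P(-.045);manip.move_l(w,max_speed=.1)
manip.move_l([w[0],w[1],.2],max_speed=.2)
w=s2w((-.02,-.16))
manip.move_ptp([*w,.25],down(SA-np.pi/2))
p,d,W=wrist();save('w7',p);np.savez('f_w7',p=p,d=d,W=W);r=fit_jack(p,d,W,S);print(r,w2s(np.array(r[0][0])/1000));print(fit_stop(p,d,W))
x,y,z=np.moveaxis(W,-1,0)
m=(d>0)&(z>.061)&(z<.075)&(np.hypot(x-S[0],y-S[1])<.06);rr=fitsq(W[m]);print('ring',rr)
for c in('scene','side'):
    p,d=manip.grab_frame(c);save(c+'7',p);np.savez('f_%s7'%c,p=p,d=d)
print(manip.current_time())
E
python3 - <<'E'
import cv2
a=cv2.imread('pics/w7.png');cv2.imwrite('pics/w7c.png',a)
b=cv2.imread('pics/scene7.png');cv2.imwrite('pics/scene7c.png',cv2.resize(b[150:290,200:400],None,fx=4,fy=4,interpolation=cv2.INTER_CUBIC))
E
```

```text
-0.01 1.2
-0.005 1.2
-0.004 0.3
-0.003 1.5
-0.002 6.4
-0.001 9.7
0.0 13.8
[-0.06915853 -0.00193521]
(((663.8438110351562, -51.498565673828125), (99.2635269165039, 110.4022445678711), 83.99095153808594), np.int64(5695), np.float64(0.050845919754516404)) [ 0.0008499  -0.00644435]
(array([ 0.66533191, -0.0522403 , -0.12272756]), np.float64(0.0035069972380644843), np.int64(1576), np.float64(0.020690573284065792))
ring ((663.109375, -45.73224639892578), (69.92005157470703, 74.94384765625), 85.71431732177734)
38.2167
```

View pics/w7.png

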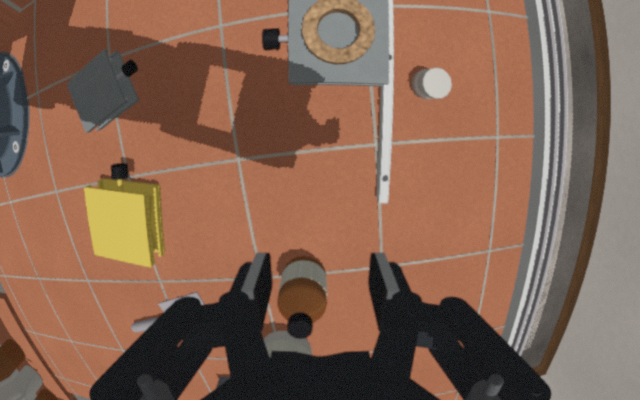

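View pics/scene7c.png

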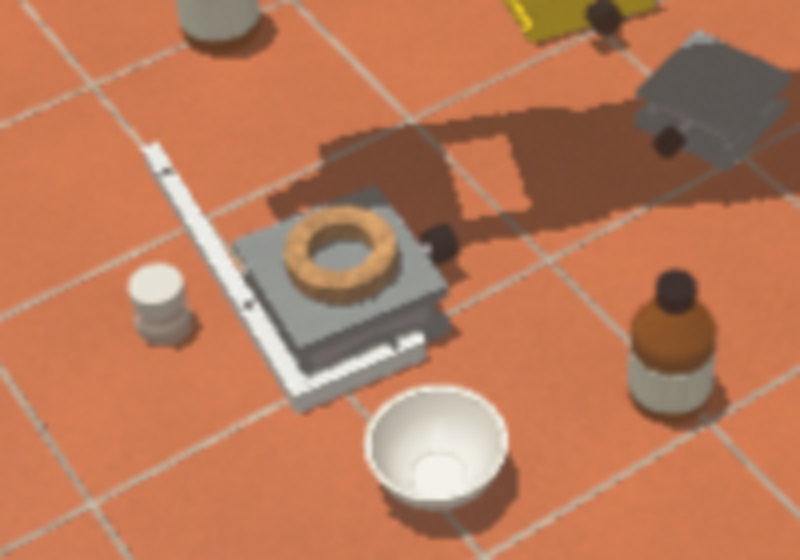

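```bash
python3 - <<'E'
from h import *
manip.move_ptp([.70,-.03,.26],down(SA))
p,d,W=wrist();save('w8',p);np.savez('f_w8',p=p,d=d,W=W);r=fit_jack(p,d,W,S);print(r,w2s(np.array(r[0][0])/1000));print(fit_stop(p,d,W))
x,y,z=np.moveaxis(W,-1,0)
m=(d>0)&(z>.061)&(z<.075)&(np.hypot(x-S[0],y-S[1])<.06);rr=fitsq(W[m]);print('ring',rr)
save('w8c',cv2.resize(p[100:300,200:460],None,fx=3,fy=3,interpolation=cv2.INTER_CUBIC))
print(manip.current_time())
E
```

```text
(((664.5791015625, -45.23005676269531), (110.55809783935547, 109.93197631835938), 83.42174530029297), np.int64(6315), np.float64(0.05079419740129187)) [ 0.00089891 -0.00013306]
(array([ 0.66834719, -0.04365968, -0.13612176]), np.float64(0.0027859748350228353), np.int64(1299), np.float64(0.02063811539010381))
ring ((662.9913940429688, -42.487815856933594), (74.8141098022461, 74.89435577392578), 78.11465454101562)
39.45
```

View pics/w8c.png

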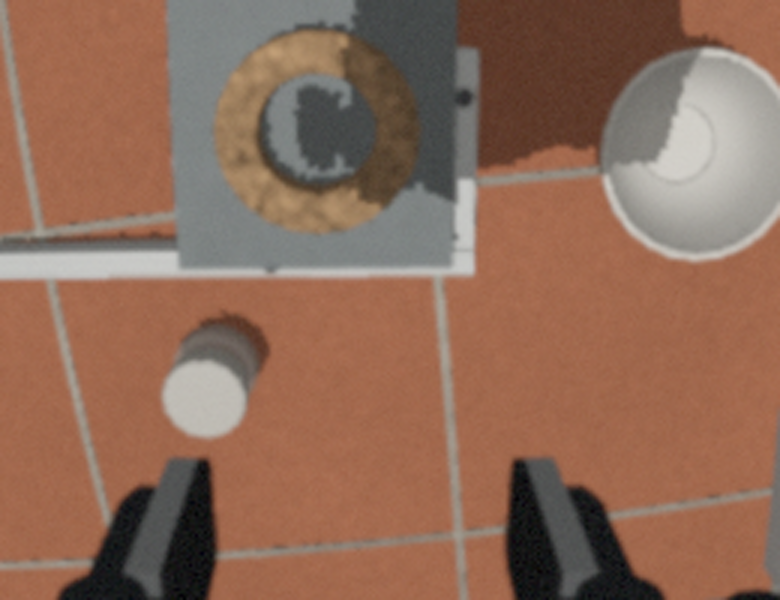

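w8 shows the jack flush on both bars, with only the bars' outer rims visible at about (320,270) and (465,150). There is time left, so I do one last light side press to close any gap the front press may have opened.

```bash
python3 - <<'E'
from h import *
Z=.001
P=lambda dy:[*s2w((-.006,dy-.066)),Z]
o=down(SA-np.pi/2);w=P(-.04)
manip.move_ptp([w[0],w[1],.16],o)
manip.move_l(w,o,max_speed=.12)
f0=np.array(manip.current_force());ay=rot(SA)[:,1]
for dy in (-.010,-.005,*np.arange(-.003,.003,.001)):
    manip.move_l(P(dy),max_speed=.04);F=-(np.array(manip.current_force())-f0)[:2]@ay;print(round(dy,4),round(F,1))
    if F>11: break
w=P(-.045);manip.move_l(w,max_speed=.1)
manip.move_l([w[0],w[1],.2],max_speed=.2)
for c in('scene','side'):
    p,d=manip.grab_frame(c);save(c+'9',p);r=fit_jack(p,d,world(c,d),S);print(c,r[0],w2s(np.array(r[0][0])/1000))
p,d,W=wrist();save('w9',p);r=fit_jack(p,d,W,S);print(r,w2s(np.array(r[0][0])/1000))
print(manip.current_time())
E
```

```text
-0.01 1.1
-0.005 1.8
-0.003 0.9
-0.002 5.7
-0.001 11.4
scene ((662.8919677734375, -41.4344482421875), (115.91484832763672, 111.63638305664062), 83.22893524169922) [-0.00119111  0.00345649]
side ((661.9026489257812, -46.46604537963867), (109.209716796875, 110.4564437866211), 83.40669250488281) [-0.0016272  -0.00165287]
(((664.5755004882812, -45.029659271240234), (110.829833984375, 110.58833312988281), 83.28219604492188), np.int64(9413), np.float64(0.05082084143077694)) [8.73531188e-04 6.57574443e-05]
45.9833
```

View pics/side9.png

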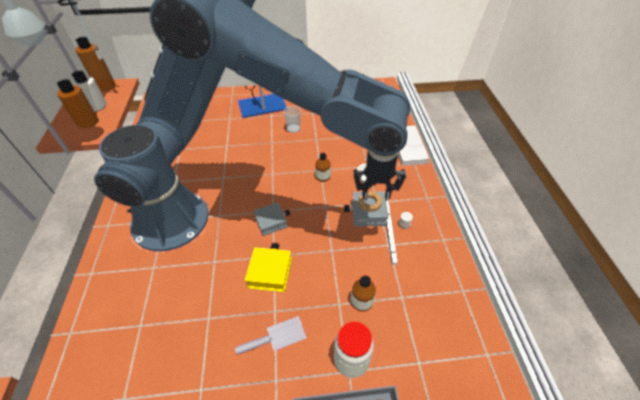

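View pics/w9.png

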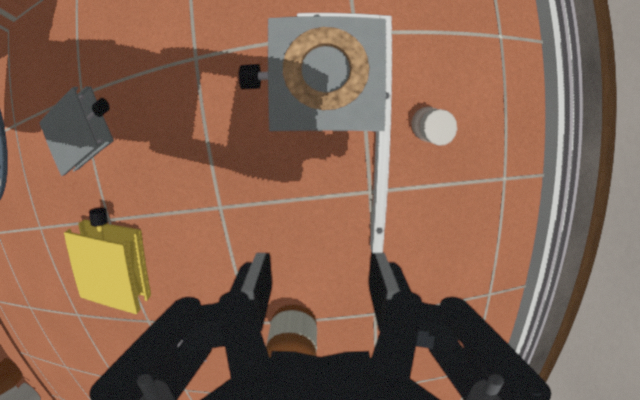

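The jack (325,75) sits flush on both bars. The ring is central, everything else is where it was, and the arm is clear.

```bash
python3 -c "
from bench import manip
manip.sign_off()"
```

```text
the job is handed in; nothing more can be done
```

The large grey jack is home in the corner stop, flush against both bars, and I handed the job in at about 46 s of the 64 s. I only pushed it on its plates, with two spread fingers: first its -y side, which also turned it square, then the front with the fingers straddling the knob, then light presses on each side. In the pictures the knob stayed clear between the fingers.

**Last checks:**
- **Contact:** the final presses stopped firmly, at about 14 N toward the long bar and 11 N toward the short bar.
- **Position:** the last wrist view puts the jack's centre within about 1 mm of home, and about 0.5° in yaw from the angle first measured for the stop.
- **Surroundings:** the cork ring was still in the middle of the plate, and the bystanders in view looked unmoved.

**Checks that disagreed:**
- **Other cameras:** the fixed cameras placed the jack within 2 to 4 mm of home, with the arm partly in view, which is about their accuracy.
- **Stop angle:** later fits of the stop scattered by about 1.5°, because the jack and gripper hid parts of it. I relied on the first clear fit and the contact forces.

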